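# Home the torque tester's range selector and count three clicks

## Task

The torque tester's range selector carries no scale, so set it by feel: push its red lever anticlockwise (seen from above) all the way home to its end stop without forcing it, then push it exactly three clicks clockwise from there and leave it resting in that click, with the robot clear. Push the lever, there is no need to grip it, and leave the vial, the thread gauge and the two pink caps where they stand.

Things in the scene. Friction and masses are not known exactly. Their poses are not given: they have to be found in the camera images.
- selector_lever: Red one-armed selector lever, turning about a fixed upright axis. Origin on that axis, 35 mm above the tester's grey base; x runs along the lever to its free end, z up. Bar 112 mm from axis to free end, 18 mm wide, from 3 to 39 mm above the origin, flat upright sides, white line on top. Black hub round the axis: radius 30 mm, 41 mm high. More than 50 N of push on the lever is forcing it.
- lever_push (a point): Good place to push: on the lever's middle line, 80 mm from the axis, 21 mm above the lever's origin; either side face is 9 mm away. A closed gripper fits beside it from above. A click takes about 4 to 5 N here, most at its beginning; after half way (15 degrees) the lever snaps ahead by itself into the next resting position and stays there when let go.
- lever_tip (a point): Centre of the lever's free end, 112 mm from the axis, 21 mm above its origin. The lever has 8 resting positions 30 degrees apart: home is the most anticlockwise, seven follow clockwise. It starts in the 5th, 6th or 7th. The direction in which home lies differs every time, is marked nowhere and must be felt.
- selector_housing (a point): Point on the selector's axis, on the flat grey base (35 mm below the lever's origin); it turns with the lever. The plain round housing here has radius 56 mm and is 32 mm high. Inside, 4 degrees anticlockwise past home, the lever meets a stiff buffered end stop: pushed at 80 mm it resists with about 4 N at first and 4 N more for each mm; let go there, the lever springs back to home.
- tester: Grey cast base of the torque tester, 250 x 460 x 40 mm, fixed on the granite slab (slab top 30 mm above the work surface). Origin on the slab under the selector's axis; the base spans -125 to 125 mm in x, -125 to 335 mm in y. A black torque head, radius 62 mm, up to 155 mm above the slab, stands 250 mm along +y. Its yaw tells nothing of the selector's home.
- vial: Squat brown glass vial, radius 34 mm, 74 mm high, standing on the slab; origin at the centre of its underside. Leave alone.
- thread_gauge: Chrome thread gauge standing on its foot, radius 24 mm, 110 mm high; origin at the centre of its underside. Leave alone.
- cap_a: Pink flip-top cap, radius 24 mm, 37 mm high, standing on the slab; origin at the centre of its underside. Leave alone.
- cap_b: The other pink flip-top cap, same size; origin at the centre of its underside. Leave alone.

How it is judged:
On the way, in this order (a step that is already met when the one before it is completed fails the run):
1. the lever is fully anticlockwise: at home or against the stop beyond it (within 7 degrees of home) (distance between lever_mark and home_mark below 0.0055 m), for 0.2 s.
2. the lever rests in the third click clockwise from home (distance between lever_mark and third_mark below 0.0055 m), for 0.2 s.
At the end, for the whole second after the job is handed in: The lever rests, still and untouched, in the third click clockwise from home (90 degrees from home, within 7 degrees), having first been brought home (distance between lever_mark and third_mark below 0.0055 m and angular speed of selector_lever below 0.1 rad/s).
It fails at once if the lever is forced: pushed with more than 50 N (contact force between any of the fingers, the arm and selector_lever above 50 N).
It fails at once if the vial, the gauge or a cap is moved by more than 15 mm (distance of any of vial, thread_gauge, cap_a, cap_b from where it was at the start of the episode above 0.015 m).
It also fails if it takes over 72 s, if anything falls off the work surface, if the arm or the gripper's body presses on something with over 40 N, if the wrist force passes 120 N, or if a joint passes its speed limit or range.

## Robot

A 6-joint arm with a two-finger parallel gripper is mounted at the origin on the work surface. World frame = base frame: x ahead of the robot, y to its left, z up, the work surface at z = 0. Lengths are in m, angles in rad, forces in N, time in s.
With the tool pointing down it reaches from about 0.375 to 0.975 m from the base axis. Payload 3.8 kg.
Tool frame: the origin (TCP) lies at the very end of the fingers, on their centre line; the grasp point (between the pads) lies 19 mm behind it; z points along the fingers, y is the line along which they close (so a half turn about z gives the same grasp; the last joint's range is limited). The gripper opens to 85 mm and grips with 20 to 120 N. Pads are 22 mm wide; open, the fingers measure 114 mm over their backs; the gripper's body (76 mm by 85 mm) begins 54 mm behind the grasp point. The pads swing forward as they close: fully open they stand 13 mm farther back than shut.
Start: joints at [-1.364, 0.264, 1.604, -0, 1.274, -0.037], TCP at [0.163, -0.655, 0.231] pointing down, gripper open.
Joint ranges: [-2.63, 2.63], [-0.94, 2.18], [0.31, 2.57], [-1.31, 4.45], [0, 2.66], [-2.55, 2.55]. Speed limits (rad/s): [2.57, 2.57, 3.14, 3.14, 3.14, 3.14].

## Interface

Orientations are given as a rotation vector (axis times angle).
In Python, from workcell import monitor, viewer, workorder gives the robot as it stands.
- The arm moves only by the tool jog_arm, never from a script. Its argument "commands" is a list of rows, each an object with "travel": the shift along the tool's x, y, z in mm, a list of three; "rot": the turn, a rotation vector about the tool's x, y, z in degrees, a list of three; "claw": the closure in counts, from 0 (fully open) to 255 (shut). A call has exactly 5 rows; each row shifts and turns the commanded pose from where the row before left it, along the tool's axes as they then stand; what a row does not reach is not made up. A row lasts 1/10 s, in which the tool goes at most 50 mm and 8.59 degrees, less where a joint would pass 70% of its speed; a pose out of reach is approached as far as the arm can. A call is refused whole if a number of a shift passes 50 or a number of a turn 8.59, either way. A call with a gripper value outside its range is refused whole. The fingers move at their own pace and stop on an object; "force" is the grip in N (left out, the last holds). Time passes only in rows, so rows that do not move let the fingers close, or fill a call up. It gives the time, the measured TCP pose, the force, the opening and the grip force at its end, in the units of the state.
- monitor.read_state(): the state, without advancing time (a new reading comes with each control period).
- viewer.read_camera(name): name is "scene" or "side" or "wrist"; returns a dict with "color" (384x512x3 uint8, blue, green, red), "camera_matrix" (3x3 intrinsics, pixels), "k1" (the pictures are not rectified: a ray, as slopes to the right and down, at radius r is drawn at 1 + k1 r^2 times it, then the intrinsics apply), "R" (3x3) and "t" (3): a world point X has camera coordinates R X + t. Camera axes: x right, y down, z forward; pixel columns grow to the right and rows downward; lengths in m; the calibration is good to about 2 mm. A picture is of the moment at which its call begins. There is no depth.
- workorder.finish_job(): hands the job in; it is judged then, once.
The state is a dict: "time": time; "q": joint angles; "joint_vel": joint speeds; "joint_torque": joint torques, N m; "tool_pos": TCP position; "tcp_rot": TCP orientation; "wrist_force": force on the tool from outside, world axes, zero at the start; "torque": the same for the moment, N m; "width": opening from 0.0 (shut) to 1.0 (fully open); "grip_force": force on a finger pad.
Only numpy, scipy, OpenCV 4.12 (cv2) and the standard library are available. Lean on these libraries where they do the work, as an engineer would, in place of code of your own. Each camera call takes 0.05 s, during which the arm holds its last target. There are 200 camera calls.

## Working session

There is one attempt and no reset: what is moved stays moved. The work goes in short steps, Python scripts to look and compute and a tool call to move; the robot and the scene stay as the last step left them, time stands still between calls to the robot, and variables do not carry over. Pictures are saved under pics/ and viewed, at most 10 in all, crops included, and the job is handed in when it is done.

Besides the shell and the picture viewer there is one more tool, called after "Request:" as name([rows], argument=value, ...), one row to a line, values as JSON. jog_arm: Moves the arm, as the interface text tells. Its arguments: {"type":"object","properties":{"commands":{"type":"array","items":{"type":"object","properties":{"travel":{"type":"array","items":{"type":"number"}},"rot":{"type":"array","items":{"type":"number"}},"claw":{"type":"number"}}}},"force":{"type":"number"}},"required":["commands"]}

```bash
mkdir -p pics; cat > h.py <<'E'
import numpy as np, cv2
from scipy.spatial.transform import Rotation as Ro
from workcell import monitor, viewer, workorder
def ray(c,u,v):
    K=c["camera_matrix"]; p=np.array([(u-K[0,2])/K[0,0],(v-K[1,2])/K[1,1]]); s=p.copy()
    for _ in range(20): s=p/(1+c["k1"]*(s@s))
    R=np.array(c["R"]); d=R.T@np.array([s[0],s[1],1]); o=-R.T@np.array(c["t"]); return o,d
def onz(c,u,v,z):
    o,d=ray(c,u,v); return o+d*(z-o[2])/d[2]
def redmask(im):
    h=cv2.cvtColor(im,cv2.COLOR_BGR2HSV)
    return (((h[...,0]<8)|(h[...,0]>173))&(h[...,1]>150)&(h[...,2]>60)).astype(np.uint8)*255
E
python3 - <<'E'
from h import *
ims=[]
for n in("scene","side"):
    c=viewer.read_camera(n); im=c["color"]; ims.append(im)
    k,l,s,ct=cv2.connectedComponentsWithStats(redmask(im))
    print(n,c["k1"],[(s[i].tolist(),ct[i].round(1).tolist()) for i in range(1,k) if s[i,4]>40], (-np.array(c["R"]).T@c["t"]).round(2))
    cv2.imwrite(f"pics/{n}0.png",im); np.save(n+"0",c,allow_pickle=True)
print(monitor.read_state())
E
```

```text
scene -0.0828361801498109 [([287, 140, 32, 29, 364], [303.5, 154.0])] [0.94 0.4  0.72]
side -0.13043646023097052 [([278, 199, 35, 31, 420], [293.8, 214.7])] [0.24 0.5  0.8 ]
{'time': 0.1, 'q': array([-1.36386018e+00,  2.64691659e-01,  1.60525709e+00, -7.95078050e-06,
        1.27373604e+00, -3.69138538e-02]), 'joint_vel': array([-0.00019079, -0.00140069, -0.00196795, -0.00078122,  0.00076665,
       -0.00056721]), 'joint_torque': array([-3.57330191e-04, -5.16707146e+01, -3.68590343e+01, -1.01611824e-04,
        6.27511967e-03,  2.43454656e-05]), 'tool_pos': array([ 0.1628187 , -0.65436607,  0.23006661]), 'tcp_rot': array([-3.11620165e+00, -3.81840541e-01,  2.90739892e-04]), 'wrist_force': array([ 0.58572775, -0.40958035, -0.2498536 ]), 'torque': array([-0.00490478, -0.01507366,  0.00135114]), 'grip_force': 0.0, 'width': 1.0019335066220652}
```

View pics/scene0.png

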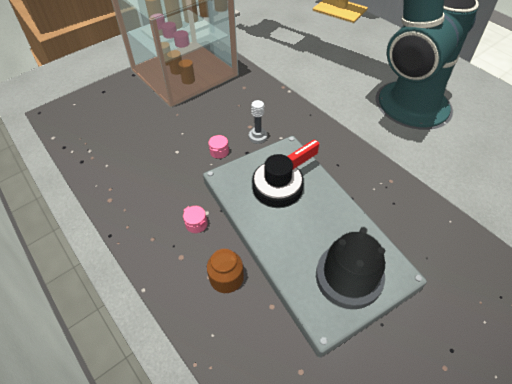

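View pics/side0.png

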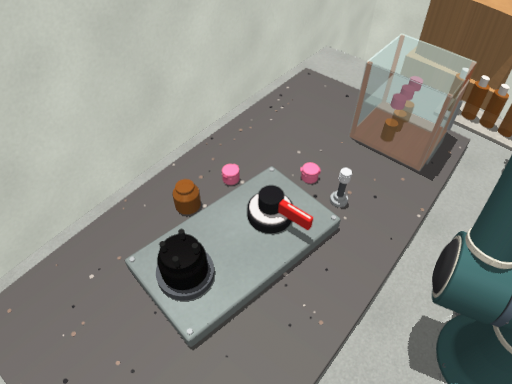

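Scene: the lever runs from the hub at about (279,168) to its tip at about (318,147), towards the robot. The gauge is at (258,120), the caps at (219,147) and (195,219), and the vial at (226,270). Side: the hub is at (271,200) and the tip at (311,222). Next I'll measure on planes at known heights.

```bash
cat >> h.py <<'E'
def lever(c,A=None):
    """lever yaw: red mask points cast to mid-height of the bar, principal direction"""
    m=redmask(c["color"]); k,l,s,ct=cv2.connectedComponentsWithStats(m)
    if k<2: return None
    i=1+np.argmax(s[1:,4]); h=cv2.findContours((l==i).astype(np.uint8),0,1)[0][0][:,0]
    return np.array([onz(c,u,v,.144)[:2] for u,v in h])
E
python3 - <<'E'
from h import *
for n,roi in(("scene",(245,145,312,212)),("side",(240,175,300,235))):
    c=np.load(n+"0.npy",allow_pickle=True).item(); im=c["color"]
    h=cv2.cvtColor(im,cv2.COLOR_BGR2HSV)
    m=((h[...,1]<40)&(h[...,2]>185)).astype(np.uint8)*255
    r=np.zeros_like(m); x0,y0,x1,y1=roi; r[y0:y1,x0:x1]=m[y0:y1,x0:x1]
    p=np.argwhere(r)[:,::-1].astype(np.float32)
    P=np.array([onz(c,u,v,.102)[:2] for u,v in p],np.float32)
    print(n,"ring",len(p),cv2.minEnclosingCircle(P))
    L=lever(c); print("lever minrect",cv2.minAreaRect(L.astype(np.float32)))
    # tip (top face)
    for nm,lo,hi,z in(("pink",(150,80,120),(172,255,255),.0485),("brown",(5,120,40),(18,255,220),.067)):
        k,l,s,ct=cv2.connectedComponentsWithStats(cv2.inRange(h,lo,hi))
        print(nm,[(ct[i].round().tolist(),onz(c,*ct[i],z).round(3)[:2].tolist()) for i in range(1,k) if s[i,4]>120])
g={"scene":(258,134),"side":(340,199)}
for n in g:
    c=np.load(n+"0.npy",allow_pickle=True).item(); print("gauge foot",onz(c,*g[n],.032).round(3))
out=[]
for n,(x,y) in(("scene",(279,165)),("side",(285,208))):
    c=np.load(n+"0.npy",allow_pickle=True).item(); out.append(cv2.resize(c["color"][y-40:y+40,x-50:x+50],None,fx=5,fy=5,interpolation=2))
cv2.imwrite("pics/crop0.png",cv2.resize(np.hstack(out),(800,320)))
E
```

```text
scene ring 659 ((0.5474235415458679, 0.02726614475250244), 0.10164805501699448)
lever minrect ((0.5108357667922974, 0.031138185411691666), (0.09274125099182129, 0.03423886001110077), 0.11736809462308884)
pink [([218.0, 146.0], [0.588, -0.183]), ([195.0, 219.0], [0.754, -0.038])]
brown [([181.0, 69.0], [0.492, -0.505]), ([225.0, 271.0], [0.78, 0.109])]
side ring 359 ((0.5952410101890564, -0.002275347476825118), 0.084244504570961)
lever minrect ((0.49912476539611816, 0.035526953637599945), (0.037753913551568985, 0.09197380393743515), 89.6275634765625)
pink [([310.0, 172.0], [0.588, -0.182]), ([230.0, 174.0], [0.753, -0.036])]
brown [([476.0, 47.0], [0.44, -1.307]), ([506.0, 124.0], [0.189, -0.797]), ([391.0, 128.0], [0.491, -0.496]), ([186.0, 197.0], [0.773, 0.11])]
gauge foot [ 0.473 -0.168  0.032]
gauge foot [ 0.477 -0.165  0.032]
```

View pics/crop0.png

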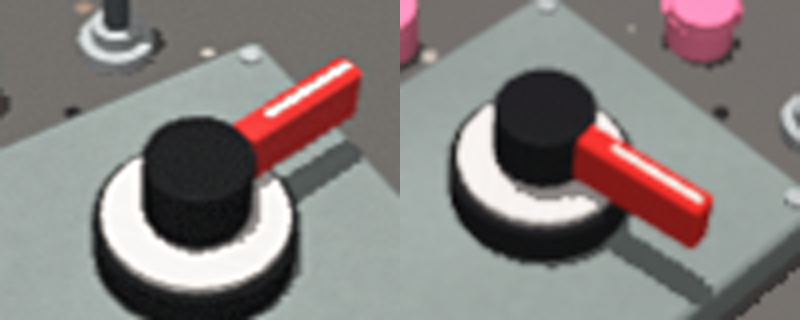

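The crop shows the hub top centres at about scene (279,164.5) and side (271.8,193.8). The white line runs scene (295,153.5) to (316.5,141.5) and side (288,204.8) to (311.5,218.8).

```bash
python3 - <<'E'
from h import *
for n,p in(("scene",[(279,164.5),(295.25,153.5),(316.5,141.5)]),("side",[(271.8,193.8),(288,204.8),(311.5,218.8)])):
    c=np.load(n+"0.npy",allow_pickle=True).item()
    H=onz(c,*p[0],.146)[:2]; a=onz(c,*p[1],.144)[:2]; b=onz(c,*p[2],.144)[:2]
    print(n,H.round(4),a.round(4),b.round(4),np.degrees(np.arctan2(*(b-a)[::-1])),np.degrees(np.arctan2(*(b-H)[::-1])),np.linalg.norm(b-H))
s=monitor.read_state(); print(Ro.from_rotvec(s["tcp_rot"]).as_matrix().round(3))
E
```

```text
scene [0.574  0.0238] [0.5259 0.0208] [0.4659 0.0237] 177.22671088926316 -179.9561697350109 0.10807191576930814
side [0.5714 0.0215] [0.5244 0.0231] [0.4615 0.0227] -179.63647431353434 179.4045293839736 0.10985534149487163
[[ 0.97   0.241 -0.   ]
 [ 0.241 -0.97   0.002]
 [ 0.    -0.002 -1.   ]]
```

Request:
jog_arm([
  {"travel": [0,0,0],"rot": [0,0,7],"claw": 255},
  {"travel": [0,0,0],"rot": [0,0,7],"claw": 255},
  {"travel": [17,-38,0],"rot": [0,0,0],"claw": 255},
  {"travel": [17,-38,0],"rot": [0,0,0],"claw": 255},
  {"travel": [17,-38,0],"rot": [0,0,0],"claw": 255},
], force=60)

```text
time: 0.6
tool_pos: [0.2141, -0.5395, 0.2303]
tcp_rot: [-3.14, 0.002, 0.0]
wrist_force: [-0.3, -0.9, -0.1]
width: 0.146
grip_force: 0.0
```

Request:
jog_arm([
  {"travel": [17,-38,0],"rot": [0,0,0],"claw": 255},
  {"travel": [17,-38,0],"rot": [0,0,0],"claw": 255},
  {"travel": [17,-38,0],"rot": [0,0,0],"claw": 255},
  {"travel": [17,-38,0],"rot": [0,0,0],"claw": 255},
  {"travel": [17,-38,0],"rot": [0,0,0],"claw": 255},
])

```text
time: 1.1
tool_pos: [0.2992, -0.3492, 0.2308]
tcp_rot: [-3.141, 0.002, 0.0]
wrist_force: [0.1, 0.7, -0.2]
width: 0.002
grip_force: 0.0
```

Request:
jog_arm([
  {"travel": [17,-38,0],"rot": [0,0,0],"claw": 255},
  {"travel": [17,-38,0],"rot": [0,0,0],"claw": 255},
  {"travel": [17,-38,0],"rot": [0,0,0],"claw": 255},
  {"travel": [17,-38,0],"rot": [0,0,0],"claw": 255},
  {"travel": [17,-38,0],"rot": [0,0,0],"claw": 255},
])

```text
time: 1.6
tool_pos: [0.3843, -0.1595, 0.2311]
tcp_rot: [3.142, -0.001, 0.0]
wrist_force: [2.0, -0.7, 0.0]
width: 0.001
grip_force: 0.0
```

Request:
jog_arm([
  {"travel": [18,-38,0],"rot": [0,0,0],"claw": 255},
  {"travel": [18,-38,0],"rot": [0,0,0],"claw": 255},
  {"travel": [18,-38,0],"rot": [0,0,0],"claw": 255},
  {"travel": [18,-38,0],"rot": [0,0,0],"claw": 255},
  {"travel": [18,-38,0],"rot": [0,0,0],"claw": 255},
])

```text
time: 2.1
tool_pos: [0.4744, 0.0306, 0.231]
tcp_rot: [3.141, -0.0, -0.0]
wrist_force: [0.2, -0.6, -0.6]
width: -0.001
grip_force: 0.0
```

Request:
jog_arm([
  {"travel": [18,-38,0],"rot": [0,0,0],"claw": 255},
  {"travel": [0,0,20],"rot": [0,0,0],"claw": 255},
  {"travel": [0,0,20],"rot": [0,0,0],"claw": 255},
  {"travel": [0,0,20],"rot": [0,0,0],"claw": 255},
  {"travel": [0,0,0],"rot": [0,0,0],"claw": 255},
])

```text
time: 2.6
tool_pos: [0.4894, 0.0668, 0.1677]
tcp_rot: [3.141, -0.0, -0.011]
wrist_force: [-0.6, 0.9, 0.1]
width: -0.002
grip_force: 0.0
```

```bash
python3 - <<'E'
from h import *
for n in("wrist","scene"):
    c=viewer.read_camera(n); cv2.imwrite(f"pics/{n}1.png",c["color"]); np.save(n+"1",c,allow_pickle=True)
a=cv2.imread("pics/wrist1.png"); b=cv2.imread("pics/scene1.png")[90:240,200:400]
cv2.imwrite("pics/pair1.png",np.hstack([cv2.resize(a,(400,300)),cv2.resize(b,(400,300))]))
E
```

```text
(no output)
```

View pics/pair1.png

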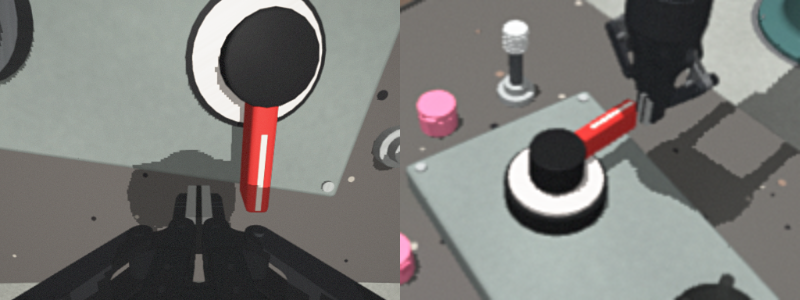

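The wrist view shows the closed fingers at (197,210), left of the lever (about (258,160)), with free space below. I can go down and approach.

Request:
jog_arm([
  {"travel": [3,0,20],"rot": [0,0,0],"claw": 255},
  {"travel": [0,0,20],"rot": [0,0,0],"claw": 255},
  {"travel": [0,0,14],"rot": [0,0,0],"claw": 255},
  {"travel": [0,0,0],"rot": [0,0,0],"claw": 255},
  {"travel": [0,5,0],"rot": [0,0,0],"claw": 255},
])

```text
time: 3.2
tool_pos: [0.4958, 0.0619, 0.118]
tcp_rot: [-3.141, 0.0, -0.001]
wrist_force: [0.2, 0.3, -0.4]
width: 0.0
grip_force: 0.0
```

Request:
jog_arm([
  {"travel": [0,3,0],"rot": [0,0,0],"claw": 255},
  {"travel": [0,2,0],"rot": [0,0,0],"claw": 255},
  {"travel": [0,2,0],"rot": [0,0,0],"claw": 255},
  {"travel": [0,2,0],"rot": [0,0,0],"claw": 255},
  {"travel": [0,0,0],"rot": [0,0,0],"claw": 255},
])

```text
time: 3.7
tool_pos: [0.4954, 0.0525, 0.1175]
tcp_rot: [3.142, -0.001, 0.001]
wrist_force: [-0.3, 0.1, 0.1]
width: -0.001
grip_force: 0.0
```

Request:
jog_arm([
  {"travel": [0,2,0],"rot": [0,0,0],"claw": 255},
  {"travel": [0,2,0],"rot": [0,0,0],"claw": 255},
  {"travel": [0,2,0],"rot": [0,0,0],"claw": 255},
  {"travel": [0,0,0],"rot": [0,0,0],"claw": 255},
  {"travel": [0,0,0],"rot": [0,0,0],"claw": 255},
])

```text
time: 4.2
tool_pos: [0.4953, 0.0467, 0.1173]
tcp_rot: [-3.142, 0.001, -0.0]
wrist_force: [0.4, 0.5, -0.6]
width: -0.001
grip_force: 0.0
```

Request:
jog_arm([
  {"travel": [-3,2,4],"rot": [0,0,0],"claw": 255},
  {"travel": [0,2,0],"rot": [0,0,0],"claw": 255},
  {"travel": [0,0,0],"rot": [0,0,0],"claw": 255},
  {"travel": [0,0,0],"rot": [0,0,0],"claw": 255},
  {"travel": [0,0,0],"rot": [0,0,0],"claw": 255},
])

```text
time: 4.7
tool_pos: [0.4918, 0.0433, 0.1129]
tcp_rot: [-3.141, 0.001, 0.002]
wrist_force: [-0.7, 5.4, -2.0]
width: 0.002
grip_force: 2.5
```

Request:
jog_arm([
  {"travel": [0,2,0],"rot": [0,0,0],"claw": 255},
  {"travel": [0,2,0],"rot": [0,0,0],"claw": 255},
  {"travel": [0,0,0],"rot": [0,0,0],"claw": 255},
  {"travel": [0,0,0],"rot": [0,0,0],"claw": 255},
  {"travel": [0,0,0],"rot": [0,0,0],"claw": 255},
])

```text
time: 5.2
tool_pos: [0.4916, 0.0388, 0.1129]
tcp_rot: [3.142, -0.001, -0.002]
wrist_force: [-2.7, 3.8, -0.9]
width: -0.002
grip_force: 1.9
```

Request:
jog_arm([
  {"travel": [0,0,0],"rot": [0,0,-4],"claw": 255},
  {"travel": [-1.3,5.6,0],"rot": [0,0,-4],"claw": 255},
  {"travel": [-1.3,5.6,0],"rot": [0,0,-4],"claw": 255},
  {"travel": [-1.3,5.6,0],"rot": [0,0,-4],"claw": 255},
  {"travel": [-1.3,5.6,0],"rot": [0,0,-4],"claw": 255},
])

```text
time: 5.7
tool_pos: [0.4918, 0.0148, 0.1138]
tcp_rot: [3.091, 0.55, 0.002]
wrist_force: [-1.0, 1.1, -0.7]
width: -0.001
grip_force: 0.0
```

Request:
jog_arm([
  {"travel": [-1.3,5.6,0],"rot": [0,0,-4],"claw": 255},
  {"travel": [-1.3,5.6,0],"rot": [0,0,-4],"claw": 255},
  {"travel": [-1.3,5.6,0],"rot": [0,0,-4],"claw": 255},
  {"travel": [-1.3,5.6,0],"rot": [0,0,-4],"claw": 255},
  {"travel": [-1.3,5.6,0],"rot": [0,0,-4],"claw": 255},
])

```text
time: 6.2
tool_pos: [0.4991, -0.0123, 0.114]
tcp_rot: [2.95, 1.078, 0.002]
wrist_force: [0.0, 2.8, 0.5]
width: -0.002
grip_force: 1.1
```

```bash
cat >> h.py <<'E'
A=np.array([.5727,.0227])
def fing(s):
    R=Ro.from_rotvec(s["tcp_rot"]).as_matrix(); d=np.r_[A-s["tool_pos"][:2],0]; C=(R.T@d)*1e3
    psi=np.degrees(np.arctan2(R[1,0],R[0,0])); return psi,C
def rep():
    s=monitor.read_state(); psi,C=fing(s)
    print("t",round(s["time"],2),"psi",psi.round(1),"axis in tool mm",C.round(1),"z",s["tool_pos"][2].round(4),"F",s["wrist_force"].round(1),"q6",s["q"][5].round(2))
    for n in("scene","side"):
        c=viewer.read_camera(n); L=lever(c)
        if L is None: continue
        (x,y),(w,h),a=cv2.minAreaRect(L.astype(np.float32)); f=L[np.argmax(np.linalg.norm(L-A,axis=1))]
        print(n,"lever centroid yaw %.0f far yaw %.0f r %.3f n %d"%(np.degrees(np.arctan2(y-A[1],x-A[0]))%360,np.degrees(np.arctan2(*(f-A)[::-1]))%360,np.linalg.norm(f-A),len(L)))
        np.save(n+"_l",c,allow_pickle=True)
E
python3 -c "from h import *; rep()"
```

```text
t 6.2 psi 40.1 axis in tool mm [78.8 20.7  0.1] z 0.114 F [0.  2.8 0.5] q6 0.8
scene lever centroid yaw 221 far yaw 218 r 0.083 n 69
side lever centroid yaw 204 far yaw 208 r 0.069 n 57
```

Request:
jog_arm([
  {"travel": [-1.3,5.6,0],"rot": [0,0,-4],"claw": 255},
  {"travel": [-1.3,5.6,0],"rot": [0,0,-4],"claw": 255},
  {"travel": [-1.3,5.6,0],"rot": [0,0,-4],"claw": 255},
  {"travel": [-1.3,5.6,0],"rot": [0,0,-4],"claw": 255},
  {"travel": [-1.3,5.6,0],"rot": [0,0,-4],"claw": 255},
])

```text
time: 6.8
tool_pos: [0.5149, -0.0357, 0.1136]
tcp_rot: [2.72, 1.571, -0.001]
wrist_force: [-4.6, 5.4, 4.0]
width: -0.003
grip_force: 2.9
```

Request:
jog_arm([
  {"travel": [-1.3,5.6,0],"rot": [0,0,-4],"claw": 255},
  {"travel": [-1.3,5.6,0],"rot": [0,0,-4],"claw": 255},
  {"travel": [-1.3,5.6,0],"rot": [0,0,-4],"claw": 255},
  {"travel": [-1.3,5.6,0],"rot": [0,0,-4],"claw": 255},
  {"travel": [-1.3,5.6,0],"rot": [0,0,-4],"claw": 255},
])

```text
time: 7.3
tool_pos: [0.5388, -0.0524, 0.1137]
tcp_rot: [2.404, 2.019, -0.0]
wrist_force: [0.5, -0.1, -0.2]
width: 0.0
grip_force: 0.0
```

Request:
jog_arm([
  {"travel": [-1.3,5.6,0],"rot": [0,0,-4],"claw": 255},
  {"travel": [-1.3,5.6,0],"rot": [0,0,-4],"claw": 255},
  {"travel": [-1.3,5.6,0],"rot": [0,0,-4],"claw": 255},
  {"travel": [-1.3,5.6,0],"rot": [0,0,-4],"claw": 255},
  {"travel": [-1.3,5.6,0],"rot": [0,0,-4],"claw": 255},
])

```text
time: 7.8
tool_pos: [0.5654, -0.0598, 0.1135]
tcp_rot: [2.018, 2.407, -0.003]
wrist_force: [-2.7, 0.7, 1.4]
width: -0.001
grip_force: 1.1
```

```bash
python3 -c "from h import *; rep()"
```

```text
t 7.8 psi 100.0 axis in tool mm [80.  21.5 -0.1] z 0.1135 F [-2.7  0.7  1.4] q6 -0.32
scene lever centroid yaw 293 far yaw 284 r 0.110 n 89
side lever centroid yaw 277 far yaw 287 r 0.082 n 59
```

Request:
jog_arm([
  {"travel": [-1.3,5.6,0],"rot": [0,0,-4],"claw": 255},
  {"travel": [-1.3,5.6,0],"rot": [0,0,-4],"claw": 255},
  {"travel": [-1.3,5.6,0],"rot": [0,0,-4],"claw": 255},
  {"travel": [0,0,0],"rot": [0,0,0],"claw": 255},
  {"travel": [0,0,0],"rot": [0,0,0],"claw": 255},
])

```text
time: 8.4
tool_pos: [0.5831, -0.059, 0.1134]
tcp_rot: [1.761, 2.601, -0.0]
wrist_force: [-0.4, 0.8, -0.0]
width: 0.002
grip_force: 0.0
```

Request:
jog_arm([
  {"travel": [-1.3,5.6,0],"rot": [0,0,-4],"claw": 255},
  {"travel": [-0.7,2.8,0],"rot": [0,0,-2],"claw": 255},
  {"travel": [-0.7,2.8,0],"rot": [0,0,-2],"claw": 255},
  {"travel": [0,0,0],"rot": [0,0,0],"claw": 255},
  {"travel": [0,0,0],"rot": [0,0,0],"claw": 255},
])

```text
time: 8.9
tool_pos: [0.5932, -0.0572, 0.1133]
tcp_rot: [-1.574, -2.718, 0.002]
wrist_force: [-3.9, -2.5, 3.8]
width: -0.001
grip_force: 2.6
```

Request:
jog_arm([
  {"travel": [-0.3,1.4,0],"rot": [0,0,-1],"claw": 255},
  {"travel": [-0.3,1.4,0],"rot": [0,0,-1],"claw": 255},
  {"travel": [0,0,0],"rot": [0,0,0],"claw": 255},
  {"travel": [0,0,0],"rot": [0,0,0],"claw": 255},
  {"travel": [0,0,0],"rot": [0,0,0],"claw": 255},
])

```text
time: 9.4
tool_pos: [0.5969, -0.0559, 0.1133]
tcp_rot: [1.525, 2.747, -0.0]
wrist_force: [-2.9, -2.0, 1.7]
width: -0.001
grip_force: 2.2
```

Request:
jog_arm([
  {"travel": [-0.3,1.4,0],"rot": [0,0,-1],"claw": 255},
  {"travel": [-0.3,1.4,0],"rot": [0,0,-1],"claw": 255},
  {"travel": [0,0,0],"rot": [0,0,0],"claw": 255},
  {"travel": [0,0,0],"rot": [0,0,0],"claw": 255},
  {"travel": [0,0,0],"rot": [0,0,0],"claw": 255},
])

```text
time: 9.9
tool_pos: [0.5995, -0.0551, 0.1132]
tcp_rot: [-1.475, -2.774, 0.001]
wrist_force: [-4.6, -4.8, 1.7]
width: -0.0
grip_force: 3.0
```

```bash
python3 -c "from h import *; rep()"
```

```text
t 9.9 psi 124.0 axis in tool mm [79.5 21.3 -0. ] z 0.1132 F [-4.6 -4.8  1.7] q6 -0.73
scene lever centroid yaw 318 far yaw 307 r 0.113 n 110
side lever centroid yaw 306 far yaw 302 r 0.083 n 59
```

Request:
jog_arm([
  {"travel": [-0.3,1.4,0],"rot": [0,0,-1],"claw": 255},
  {"travel": [0,0,0],"rot": [0,0,0],"claw": 255},
  {"travel": [0,0,0],"rot": [0,0,0],"claw": 255},
  {"travel": [0,0,0],"rot": [0,0,0],"claw": 255},
  {"travel": [0,0,0],"rot": [0,0,0],"claw": 255},
])

```text
time: 10.5
tool_pos: [0.6005, -0.0548, 0.1133]
tcp_rot: [-1.45, -2.786, 0.002]
wrist_force: [-5.0, -4.9, 3.0]
width: 0.002
grip_force: 3.8
```

Request:
jog_arm([
  {"travel": [-0.3,1.4,0],"rot": [0,0,-1],"claw": 255},
  {"travel": [0,0,0],"rot": [0,0,0],"claw": 255},
  {"travel": [0,0,0],"rot": [0,0,0],"claw": 255},
  {"travel": [0,0,0],"rot": [0,0,0],"claw": 255},
  {"travel": [0,0,0],"rot": [0,0,0],"claw": 255},
])

```text
time: 11.0
tool_pos: [0.6013, -0.0546, 0.1132]
tcp_rot: [-1.425, -2.798, 0.004]
wrist_force: [-6.1, -6.8, 4.4]
width: -0.004
grip_force: 4.6
```

Request:
jog_arm([
  {"travel": [-0.3,1.4,0],"rot": [0,0,-1],"claw": 255},
  {"travel": [0,0,0],"rot": [0,0,0],"claw": 255},
  {"travel": [0,0,0],"rot": [0,0,0],"claw": 255},
  {"travel": [0,0,0],"rot": [0,0,0],"claw": 255},
  {"travel": [0,0,0],"rot": [0,0,0],"claw": 255},
])

```text
time: 11.5
tool_pos: [0.6022, -0.0544, 0.1132]
tcp_rot: [-1.4, -2.81, 0.005]
wrist_force: [-7.6, -7.3, 4.5]
width: 0.001
grip_force: 5.4
```

Request:
jog_arm([
  {"travel": [-0.3,1.4,0],"rot": [0,0,-1],"claw": 255},
  {"travel": [0,0,0],"rot": [0,0,0],"claw": 255},
  {"travel": [0,0,0],"rot": [0,0,0],"claw": 255},
  {"travel": [0,0,0],"rot": [0,0,0],"claw": 255},
  {"travel": [0,0,0],"rot": [0,0,0],"claw": 255},
])

```text
time: 12.0
tool_pos: [0.6031, -0.0541, 0.1132]
tcp_rot: [-1.376, -2.821, 0.006]
wrist_force: [-9.9, -7.7, 5.5]
width: -0.008
grip_force: 6.2
```

```bash
python3 -c "from h import *; rep()"
```

```text
t 12.0 psi 128.0 axis in tool mm [79.2 23.3 -0.1] z 0.1132 F [-9.9 -7.7  5.5] q6 -0.79
scene lever centroid yaw 320 far yaw 307 r 0.113 n 113
side lever centroid yaw 308 far yaw 304 r 0.083 n 61
```

The force has risen steadily to 12.5 N at about 4 degrees past a rest position, with no snap. A click peaks near 5 N, so this is the end stop, and home is four clicks from the start (yaw about 300). I'll back off, hop over to the other side and look.

Request:
jog_arm([
  {"travel": [0,-5,0],"rot": [0,0,0],"claw": 255},
  {"travel": [0,-15,0],"rot": [0,0,0],"claw": 255},
  {"travel": [0,0,0],"rot": [0,0,8],"claw": 255},
  {"travel": [0,0,-20],"rot": [0,0,0],"claw": 255},
  {"travel": [0,0,-35],"rot": [0,0,0],"claw": 255},
])

```text
time: 12.6
tool_pos: [0.587, -0.0642, 0.1655]
tcp_rot: [-1.569, -2.716, 0.001]
wrist_force: [-0.3, -0.4, 0.5]
width: -0.001
grip_force: 0.0
```

Request:
jog_arm([
  {"travel": [0,0,0],"rot": [0,0,0],"claw": 255},
  {"travel": [2,30,0],"rot": [0,0,0],"claw": 255},
  {"travel": [2,40,0],"rot": [0,0,0],"claw": 255},
  {"travel": [0,0,0],"rot": [0,0,0],"claw": 255},
  {"travel": [0,0,0],"rot": [0,0,0],"claw": 255},
])

```text
time: 13.1
tool_pos: [0.6482, -0.0257, 0.1675]
tcp_rot: [-1.569, -2.721, -0.001]
wrist_force: [0.2, -0.4, 0.3]
width: 0.003
grip_force: 0.0
```

```bash
python3 - <<'E'
from h import *
rep()
c=viewer.read_camera("wrist"); b=np.load("side_l.npy",allow_pickle=True).item()["color"]
cv2.imwrite("pics/pair2.png",np.hstack([cv2.resize(c["color"],(400,300)),cv2.resize(b[120:270,190:390],(400,300))]))
E
```

```text
t 13.1 psi 120.1 axis in tool mm [ 79.7 -41.1   0. ] z 0.1675 F [ 0.2 -0.4  0.3] q6 -0.6
scene lever centroid yaw 315 far yaw 316 r 0.103 n 93
side lever centroid yaw 300 far yaw 303 r 0.108 n 89
```

View pics/pair2.png

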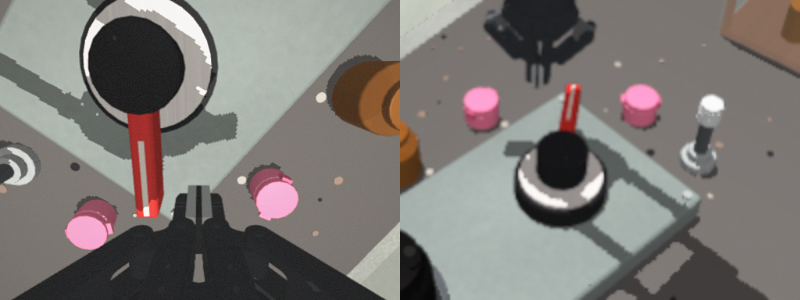

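In the wrist view the lever (line about x=148) is just left of the fingers (about x=198) and points along tool x, so it has sprung back to yaw ≈300. The caps sit at (95,225) and (272,192), well below the hand. Now I'll lower and push clockwise.

Request:
jog_arm([
  {"travel": [0,0,20],"rot": [0,0,0],"claw": 255},
  {"travel": [0,0,20],"rot": [0,0,0],"claw": 255},
  {"travel": [0,0,14],"rot": [0,0,0],"claw": 255},
  {"travel": [0,0,0],"rot": [0,0,0],"claw": 255},
  {"travel": [0,-8,0],"rot": [0,0,0],"claw": 255},
])

```text
time: 13.75
tool_pos: [0.6411, -0.0304, 0.1144]
tcp_rot: [1.571, 2.72, 0.0]
wrist_force: [0.1, 0.2, 0.5]
width: 0.0
grip_force: 0.0
```

Request:
jog_arm([
  {"travel": [0,-4,0],"rot": [0,0,0],"claw": 255},
  {"travel": [0,-3,0],"rot": [0,0,0],"claw": 255},
  {"travel": [0,-2,0],"rot": [0,0,0],"claw": 255},
  {"travel": [0,-2,0],"rot": [0,0,0],"claw": 255},
  {"travel": [0,0,0],"rot": [0,0,0],"claw": 255},
])

```text
time: 14.25
tool_pos: [0.6322, -0.0359, 0.1151]
tcp_rot: [1.571, 2.719, 0.002]
wrist_force: [1.5, 0.4, 1.0]
width: 0.001
grip_force: 0.7
```

```bash
python3 -c "from h import *; rep()"
```

```text
t 14.25 psi 120.0 axis in tool mm [ 80.4 -22.3  -0.1] z 0.1151 F [1.5 0.4 1. ] q6 -0.62
scene lever centroid yaw 318 far yaw 304 r 0.073 n 70
side lever centroid yaw 300 far yaw 303 r 0.087 n 67
```

Request:
jog_arm([
  {"travel": [-1.3,-5.6,0],"rot": [0,0,4],"claw": 255},
  {"travel": [-1.3,-5.6,0],"rot": [0,0,4],"claw": 255},
  {"travel": [-1.3,-5.6,0],"rot": [0,0,4],"claw": 255},
  {"travel": [-1.3,-5.6,0],"rot": [0,0,4],"claw": 255},
  {"travel": [-1.3,-5.6,0],"rot": [0,0,4],"claw": 255},
])

```text
time: 14.85
tool_pos: [0.6078, -0.0524, 0.1142]
tcp_rot: [-2.023, -2.403, 0.001]
wrist_force: [-0.7, -0.6, 0.2]
width: -0.001
grip_force: 0.0
```

Request:
jog_arm([
  {"travel": [-1.3,-5.6,0],"rot": [0,0,4],"claw": 255},
  {"travel": [-1.3,-5.6,0],"rot": [0,0,4],"claw": 255},
  {"travel": [-1.3,-5.6,0],"rot": [0,0,4],"claw": 255},
  {"travel": [-1.3,-5.6,0],"rot": [0,0,4],"claw": 255},
  {"travel": [-1.3,-5.6,0],"rot": [0,0,4],"claw": 255},
])

```text
time: 15.35
tool_pos: [0.5809, -0.0598, 0.1141]
tcp_rot: [2.409, 2.015, 0.001]
wrist_force: [2.3, -0.2, -2.0]
width: -0.0
grip_force: 1.2
```

Request:
jog_arm([
  {"travel": [-1.3,-5.6,0],"rot": [0,0,4],"claw": 255},
  {"travel": [-1.3,-5.6,0],"rot": [0,0,4],"claw": 255},
  {"travel": [-1.3,-5.6,0],"rot": [0,0,4],"claw": 255},
  {"travel": [-1.3,-5.6,0],"rot": [0,0,4],"claw": 255},
  {"travel": [0,0,0],"rot": [0,0,0],"claw": 255},
])

```text
time: 15.85
tool_pos: [0.5564, -0.0584, 0.1138]
tcp_rot: [-2.664, -1.664, 0.002]
wrist_force: [0.5, -0.8, 0.2]
width: 0.0
grip_force: 0.0
```

```bash
python3 -c "from h import *; rep()"
```

```text
t 15.85 psi 64.0 axis in tool mm [ 80.  -20.9  -0. ] z 0.1138 F [ 0.5 -0.8  0.2] q6 0.31
scene lever centroid yaw 245 far yaw 238 r 0.085 n 71
side lever centroid yaw 227 far yaw 237 r 0.108 n 84
```

Request:
jog_arm([
  {"travel": [-1.3,-5.6,0],"rot": [0,0,4],"claw": 255},
  {"travel": [-1.3,-5.6,0],"rot": [0,0,4],"claw": 255},
  {"travel": [-1.3,-5.6,0],"rot": [0,0,4],"claw": 255},
  {"travel": [-1.3,-5.6,0],"rot": [0,0,4],"claw": 255},
  {"travel": [0,0,0],"rot": [0,0,0],"claw": 255},
])

```text
time: 16.45
tool_pos: [0.5359, -0.051, 0.1144]
tcp_rot: [2.869, 1.279, 0.0]
wrist_force: [0.6, 0.2, -0.1]
width: 0.002
grip_force: 0.1
```

Request:
jog_arm([
  {"travel": [-0.7,-2.8,0],"rot": [0,0,2],"claw": 255},
  {"travel": [-0.3,-1.4,0],"rot": [0,0,1],"claw": 255},
  {"travel": [-0.3,-1.4,0],"rot": [0,0,1],"claw": 255},
  {"travel": [0,0,0],"rot": [0,0,0],"claw": 255},
  {"travel": [0,0,0],"rot": [0,0,0],"claw": 255},
])

```text
time: 16.95
tool_pos: [0.5308, -0.0481, 0.1142]
tcp_rot: [-2.913, -1.177, 0.0]
wrist_force: [0.2, -0.4, -0.2]
width: 0.002
grip_force: 0.0
```

```bash
python3 -c "from h import *; rep()"
```

```text
t 16.95 psi 44.0 axis in tool mm [ 79.3 -21.8   0. ] z 0.1142 F [ 0.2 -0.4 -0.2] q6 0.67
scene lever centroid yaw 208 far yaw 208 r 0.108 n 94
side lever centroid yaw 198 far yaw 194 r 0.112 n 95
```

The lever has snapped to about yaw 210 and no contact force is left. I'll back away and check.

Request:
jog_arm([
  {"travel": [0,10,0],"rot": [0,0,0],"claw": 255},
  {"travel": [0,15,0],"rot": [0,0,0],"claw": 255},
  {"travel": [0,0,-30],"rot": [0,0,0],"claw": 255},
  {"travel": [0,0,-40],"rot": [0,0,0],"claw": 255},
  {"travel": [0,0,-40],"rot": [0,0,0],"claw": 255},
])

```text
time: 17.55
tool_pos: [0.5486, -0.0672, 0.2249]
tcp_rot: [-2.913, -1.175, 0.002]
wrist_force: [0.8, -0.2, 0.2]
width: -0.001
grip_force: 0.0
```

Request:
jog_arm([
  {"travel": [0,30,0],"rot": [0,0,0],"claw": 255},
  {"travel": [0,30,0],"rot": [0,0,0],"claw": 255},
  {"travel": [0,30,0],"rot": [0,0,0],"claw": 255},
  {"travel": [0,0,0],"rot": [0,0,0],"claw": 255},
  {"travel": [0,0,0],"rot": [0,0,0],"claw": 255},
])

```text
time: 18.05
tool_pos: [0.6111, -0.1321, 0.2238]
tcp_rot: [-2.913, -1.174, 0.001]
wrist_force: [0.2, 0.5, 0.1]
width: 0.005
grip_force: 0.0
```

```bash
python3 - <<'E'
from h import *
rep(); o=[]
for n,(x,y) in(("scene",(279,165)),("side",(285,208))):
    c=np.load(n+"_l.npy",allow_pickle=True).item(); o.append(cv2.resize(c["color"][y-60:y+60,x-80:x+80],(400,300),interpolation=2))
cv2.imwrite("pics/pair3.png",np.hstack(o))
E
```

```text
t 18.05 psi 43.9 axis in tool mm [ 7.960e+01 -1.382e+02  1.000e-01] z 0.2238 F [0.2 0.5 0.1] q6 0.55
scene lever centroid yaw 209 far yaw 213 r 0.108 n 101
side lever centroid yaw 199 far yaw 194 r 0.112 n 134
```

View pics/pair3.png

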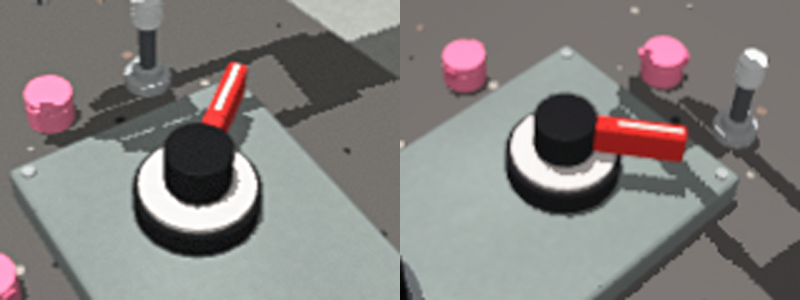

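Both views show the lever clear of the robot. The white line runs scene (285.4,148.2) to (294.2,131.4) and side (291.8,197.2) to (318.6,199.6). I'll check the yaw and hand in only if it is near 210.

```bash
python3 - <<'E'
from h import *
ys=[]
for n,p in(("scene",[(285.4,148.2),(294.2,131.4)]),("side",[(291.8,197.2),(318.6,199.6)])):
    c=np.load(n+"_l.npy",allow_pickle=True).item(); b=onz(c,*p[1],.144)[:2]
    ys.append(np.degrees(np.arctan2(*(b-A)[::-1]))%360)
print(ys)
if abs(np.mean(ys)-210)<8: print(workorder.finish_job())
E
```

```text
[np.float64(210.12860309513823), np.float64(211.3714437564585)]
the job is handed in; nothing more can be done
None
```

The job is handed in: I pushed the lever anticlockwise against its end stop (about 12.5 N), then three clicks clockwise, and it now rests about 90° from home with the robot clear and the vial, gauge and caps not touched.

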